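Shut and latch the fastener case

ROBOT

A 6-joint arm with a two-finger parallel gripper is mounted at the origin on the work surface. World frame = base frame: x ahead of the robot, y to its left, z up, the work surface at z = 0. Lengths are in m, angles in degrees, forces in N, time in s.
With the tool pointing down it reaches from about 0.3 to 0.75 m from the base axis. Payload 8.5 kg.
Tool frame: the origin (TCP) lies at the very end of the fingers, on their centre line; the grasp point (between the pads) lies 19 mm behind it (env.tcp_to_grasp is the distance from the TCP to the grasp point, in m); z points along the fingers, y is the line along which they close (so a half turn about z gives the same grasp; the last joint's range is limited). The gripper opens to 85 mm and grips with 20 to 120 N. Pads are 22 mm wide; open, the fingers measure 114 mm over their backs; the gripper's body (76 mm by 85 mm) begins 54 mm behind the grasp point. The pads swing forward as they close: fully open they stand 13 mm farther back than shut.
Start: joints at [62.378, 21.807, 74.336, -0, 83.858, -12.336], TCP at [0.145, 0.531, 0.231] pointing down, gripper open.
Joint ranges: [-178.18, 178.18], [-50.72, 133.34], [12.68, 142.11], [-81.47, 261.47], [9.98, 163.14], [-165.26, 165.26]. Speed limits (degrees/s): [136.94, 136.94, 180, 180, 180, 180].

INTERFACE

Orientations are given as a 3x3 rotation matrix whose columns are the frame's x, y, z axes.
In Python, from rig import status, get_image, env gives the robot as it stands.
- The arm moves only by the shell command python3 -m handwheel 'ROWS' [FORCE]. ROWS is text: rows parted by semicolons, each of 7 numbers parted by spaces: the shift along the world's x, y, z in cm, then the turn, a rotation vector about the world's x, y, z in degrees, then the opening, from 0 (shut) to 1 (fully open). In form: dx dy dz wx wy wz gripper; .... A call has 1 to 8 rows; each row is the pose to reach, as a shift and turn from the pose commanded when the call began; what a row does not reach only later rows make up. A row lasts 1/12 s, in which the tool goes at most 41.7 mm and 7.16 degrees, less where a joint would pass 70% of its speed; a pose out of reach is approached as far as the arm can. A call with a gripper value outside its range is refused whole. The fingers move at their own pace and stop on an object; FORCE is the grip in N (left out, the last holds). Time passes only in rows, so rows that repeat a pose let the fingers close. It gives the time, the measured TCP pose, the force, the opening and the grip force at its end, in the units of the state.
- status.observe(): the state, without advancing time (a new reading comes with each control period).
- get_image(name): name is "scene" or "top"; returns a dict with "color" (420x560x3 uint8, red, green, blue), "vertical_fov" (degrees; the focal length in pixels is half the picture's height over the tangent of half this angle, whatever the lens; pixels are square), "cx", "cy" (the principal point, pixels), "xyz" and "orientation" of the camera in the world. Camera axes: x right, y down, z forward; pixel columns grow to the right and rows downward; lengths in m; the calibration is good to about 2 mm. A picture is of the moment at which its call begins. There is no depth.
- env.close_job(): hands the job in; it is judged then, once.
The state is a dict: "time_s": time; "q": joint angles; "qvel": joint speeds; "joint_efforts": joint torques, N m; "position": TCP position; "tool_rot": TCP orientation; "ft_force": force on the tool from outside, world axes, zero at the start; "wrist_torque": the same for the moment, N m; "grip_width": finger opening in m; "gripper_force": force on a finger pad.
Only numpy, scipy, OpenCV 4.12 (cv2) and the standard library are available. Lean on these libraries where they do the work, as an engineer would, in place of code of your own. Each camera call takes 0.05 s, during which the arm holds its last target. There are 200 camera calls.

TASK

The fastener case on the bench has been left open. With the fingertips, push its lid over until it is fully shut, and then push the two latches on its front edge down until each lies flat against the front of the case. Do not lift the case or shove it about, and leave the tools and stock around it where they are.

Things in the scene. Friction and masses are not known exactly. Their poses are not given: they have to be found in the camera images.
- case: Loose, heavy (about 1.5 to 2.5 kg) black fastener case standing on the bench: 170 deep (x) by 250 wide (y), its box 44 high, 53 high with the lid shut, an open box with small compartments inside. Origin: centre of its underside; x points from its front (the latch side, towards the robot) to its hinge side, y to its left, z up. Sizes in this list are in mm.
- lid (a joint): Angle of the hinged lid, rad: 0 fully shut, about 1.58 to 1.85 as found (1.9 at most) (upright or leaning back a little beyond the hinge). The lid turns about a line along the case's y axis. The hinge is stiff: the lid stays where it is left and does not fall, so it must be pushed all the way down (2 to 3 N at its free edge).
- lid_hinge (a point): Middle of the lid's hinge line, on the far top edge of the box: 85 along x and 44 up from the case's origin. Turns with the lid: the lid runs from here along the point's -x for 170 to its free edge, its inner face at the point's z = 0 and its outer face at z = +9 (upward when shut; when the lid is open this face looks away from the robot). The lid is 250 wide, centred, and is a grey frame with a clear pane, solid to the touch.
- lid_edge (a point): Middle of the lid's free edge, on its outer face (170 along -x and 9 along +z of point lid_hinge).
- latch_left (a joint): Angle of the left (+y) latch relative to the lid, rad: 0 folded down flat against the front of the case, 1.57 straight out from the lid's free edge, about 1.3 to 1.9 as found. The latch is a flat grey flap carried by the lid, 40 wide, 33 from its hinge to its free edge and 5 thick; it turns stiffly, stays where it is left, and takes about 1 N near its free edge; with the lid shut, pushing it down and then towards the box folds it home.
- latch_right (a joint): The same for the right (-y) latch.
- latch_left_hinge (a point): Middle of the left latch's hinge, just in front of the lid's free edge: 75 to the left of the middle; with the lid shut it lies 90 in front of the case's origin and 49 above the bench. Turns with the latch; the flap runs along its -z.
- latch_right_hinge (a point): The same for the right latch, 75 to the right of the middle.
- latch_left_tip (a point): Middle of the left latch's free edge, on its outer face (4 along -x and 33 along -z of its hinge point). With lid and latch home it lies 16 above the bench and 94 in front of the case's origin.
- latch_right_tip (a point): The same for the right latch.
- tape_measure: Bystander: tape measure, black box 46 x 68 x 40 high, in front of the case between the latches. Sizes in mm, origin at the centre of its underside.
- screwdriver: Bystander: screwdriver 200 long, 26 thick, lying to the right of the case's front. Sizes in mm, origin at the centre of its underside.
- spanner: Bystander: steel spanner 180 long, 8 thick, lying to the right of the case. Sizes in mm, origin at the centre of its underside.
- hammer: Bystander: hammer 280 long, 26 thick, lying far to the right. Sizes in mm, origin at the centre of its underside.
- pliers: Bystander: pliers 150 long, 60 wide, 16 thick, lying beyond the case, behind its lid. Sizes in mm, origin at the centre of its underside.
- spray_can: Bystander: spray can, 58 across, 170 high, standing far to the left. Sizes in mm, origin at the centre of its underside.
- jar: Bystander: glass jar, 54 across, 62 high, standing to the left of the case. Sizes in mm, origin at the centre of its underside.
- bolt: Bystander: steel bolt 52 long, 19 thick, lying to the left of the case's front. Sizes in mm, origin at the centre of its underside.

How it is judged:
By the outcome, as a careful person would: the job done as asked, in the order asked, and still so for the second after the job is handed in, with the robot touching nothing.
It also fails if it takes over 56 s, if anything falls off the work surface, if the arm or the gripper's body presses on something with over 40 N, if the wrist force passes 120 N, or if a joint passes its speed limit or range.

## Working session

There is one attempt and no reset: what is moved stays moved. The work goes in short steps, Python scripts to look and compute and a shell command to move; the robot and the scene stay as the last step left them, time stands still between calls to the robot, and variables do not carry over. Pictures are saved under pics/ and viewed, at most 10 in all, crops included, and the job is handed in when it is done.

```bash
mkdir -p pics; ls; python3 - <<'E'
from rig import status,get_image,env
import cv2
for n in("scene","top"):
    g=get_image(n); cv2.imwrite(f"pics/{n}0.png",g["color"][:,:,::-1])
    print(n,g["vertical_fov"],g["cx"],g["cy"],g["xyz"],g["orientation"], [k for k in g])
E
```

```text
pics
scene 52.076073681378574 284.6030406983637 214.56553627615375 [1.29192406 0.16666563 0.84237581] [[-0.22079628  0.68950059 -0.68981008]
 [ 0.97530338  0.16021127 -0.15203836]
 [ 0.00568481 -0.70634361 -0.70784631]] ['color', 'vertical_fov', 'cx', 'cy', 'xyz', 'orientation']
top 43.15767235821319 274.0971448304655 209.20088057235907 [ 0.40665818 -0.01599168  1.54873058] [[ 0.0071498  -0.99537302  0.09581976]
 [-0.99990305 -0.00597143  0.01257887]
 [-0.01194849 -0.09590041 -0.99531922]] ['color', 'vertical_fov', 'cx', 'cy', 'xyz', 'orientation']
```

View pics/scene0.png

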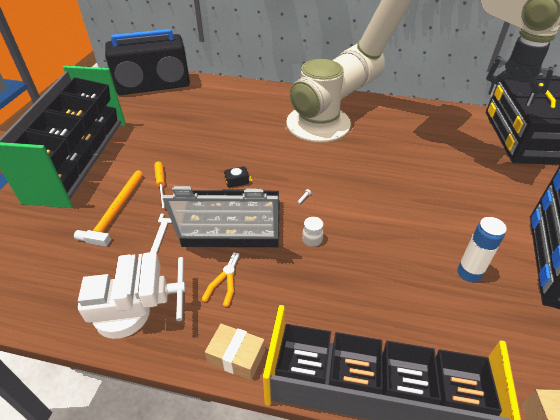

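View pics/top0.png

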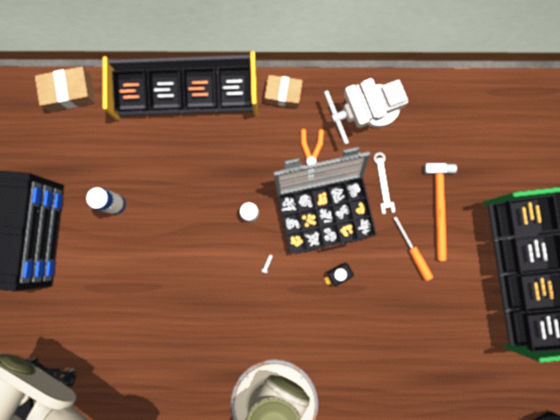

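The scene view, from beyond the case, shows the lid standing up. The top view shows the case front edge around (290,254)-(374,239), the hinge around (276,190)-(367,170), and the tape measure at (340,274). I'll zoom in on both.

```bash
python3 - <<'E'
import cv2,numpy as np
a=cv2.imread("pics/top0.png")[140:290,240:400]; a=cv2.resize(a,None,fx=4,fy=4,interpolation=cv2.INTER_CUBIC)
cv2.imwrite("pics/topz.png",a)
b=cv2.imread("pics/scene0.png")[150:270,140:300]; cv2.imwrite("pics/scz.png",cv2.resize(b,None,fx=5,fy=5,interpolation=cv2.INTER_CUBIC))
E
```

```text
(no output)
```

View pics/topz.png

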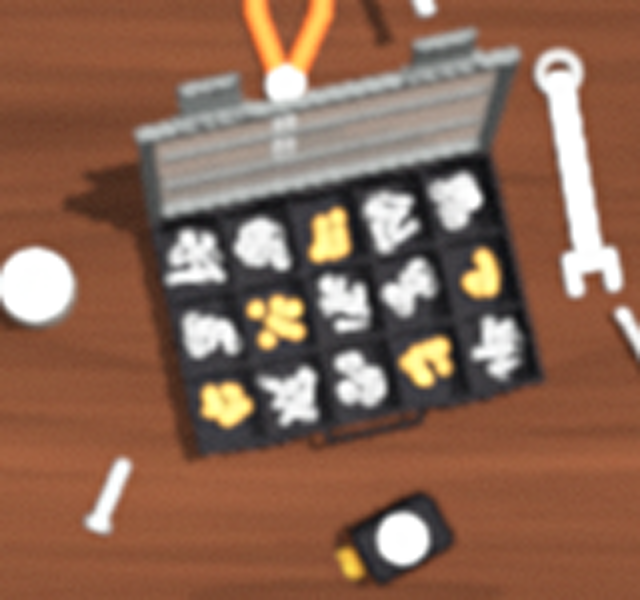

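View pics/scz.png

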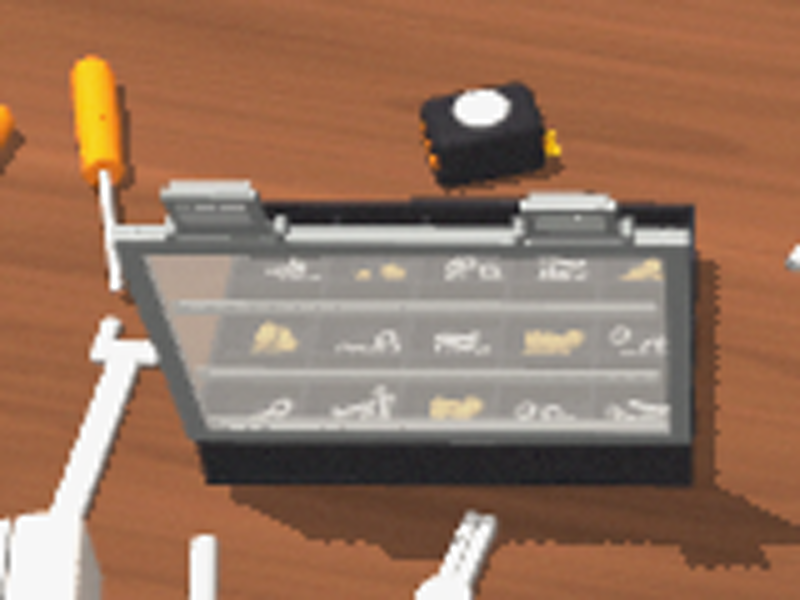

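```bash
cat > h.py <<'E'
import numpy as np,cv2
from scipy.optimize import least_squares
from rig import get_image
def proj(g,P):
    R=np.array(g["orientation"]);c=(np.atleast_2d(P)-g["xyz"])@R
    f=210/np.tan(np.radians(g["vertical_fov"])/2)
    return c[:,:2]/c[:,2:]*f+[g["cx"],g["cy"]]
def ray(g,uv,z):
    R=np.array(g["orientation"]);f=210/np.tan(np.radians(g["vertical_fov"])/2)
    d=R@[(uv[0]-g["cx"])/f,(uv[1]-g["cy"])/f,1]; return g["xyz"]+d*(z-g["xyz"][2])/d[2]
def case2w(p,L):
    c,s=np.cos(p[2]),np.sin(p[2]);return np.array([p[0]+c*L[0]-s*L[1],p[1]+s*L[0]+c*L[1],L[2]])
def lid(p,u,n,y):  # u along lid from hinge, n outward
    a=p[3];return case2w(p,[.085-np.cos(a)*u+np.sin(a)*n,y,.044+np.sin(a)*u+np.cos(a)*n])
def latch(p,i,w,t,y): # w along flap, t outward
    b=p[4+i];return lid(p,.175+np.sin(b)*w+np.cos(b)*t,.005-np.cos(b)*w+np.sin(b)*t,y+(.075,-.075)[i])
E
cat > fit.py <<'E'
from h import *
T,S=get_image("top"),get_image("scene")
def res(p,pr=0):
    r=[];t=lambda z:np.array(z)/4+[240,140];s=lambda z:np.array(z)/5+[140,150]
    A=lambda g,P,uv,n:r.append((n,proj(g,P)[0]-uv))
    A(T,case2w(p,[-.085,.125,.044]),t((193,455)),'FL');A(T,case2w(p,[-.085,-.125,.044]),t((542,378)),'FR')
    A(T,lid(p,0,0,.125),t((163,217)),'HL');A(T,lid(p,0,0,-.125),t((490,155)),'HR')
    A(T,lid(p,.17,0,.125),t((138,136)),'EL');A(T,lid(p,.17,0,-.125),t((518,57)),'ER')
    A(T,latch(p,0,.033,.002,0),t((209,80)),'tL');A(T,latch(p,1,.033,.002,0),t((444,36)),'tR')
    A(S,case2w(p,[.085,-.125,0]),s((207,485)),'sbR');A(S,case2w(p,[.085,.125,0]),s((692,485)),'sbL')
    A(S,lid(p,.17,.009,-.125),s((115,241)),'sER');A(S,lid(p,.17,.009,.125),s((692,245)),'sEL')
    A(S,latch(p,1,.033,.002,0),s((210,184)),'stR');A(S,latch(p,0,.033,.002,0),s((571,198)),'stL')
    return r if pr else np.concatenate([x[1] for x in r])
f=least_squares(res,[.45,-.05,.2,1.7,1.57,1.57],loss='soft_l1');p=f.x;np.save("p.npy",p)
print(p.round(4));[print(n,d.round(1)) for n,d in res(p,1)]
print('edge',lid(p,.17,.009,0),'EL',lid(p,.17,.009,.125),'ER',lid(p,.17,.009,-.125),'hinge',lid(p,0,0,0))
print('tips',latch(p,0,.033,.004,0),latch(p,1,.033,.004,0))
print('tape',ray(T,(240+395/4,140+540/4),.04),'jar',ray(T,(249,212),.06))
print('pliers',ray(T,(312,160),.016))
E
python3 fit.py
```

```text
[ 0.5355 -0.1436  0.2136  1.7661  1.7297  1.5946]
FL [ 0.6 -0.2]
FR [-0.2  0.9]
HL [-4.3  0.8]
HR [-0.4 -1.6]
EL [-1.2  0.5]
ER [-0.3  0.2]
tL [-1.   0.7]
tR [-0.4  0.9]
sbR [-0.3 -0.3]
sbL [-0.1  0.7]
sER [-1.3 -0. ]
sEL [-0.9  0.3]
stR [-0.5  0.4]
stL [-0.9  0.3]
edge [ 0.65943549 -0.11672378  0.20901998] EL [0.63293853 0.00543559 0.20901998] ER [ 0.68593245 -0.23888314  0.20901998] hinge [ 0.61856009 -0.12558985  0.044     ]
tips [ 0.65550432 -0.04083245  0.24426477] [ 0.68327395 -0.18829711  0.24604248]
tape [ 0.36678339 -0.18039648  0.04      ] jar [0.54163285 0.07347214 0.06      ]
pliers [ 0.69939675 -0.10641483  0.016     ]
```

```bash
python3 - <<'E'
from rig import status
s=status.observe();import numpy as np
print(np.round(s["tool_rot"],3),s["position"],s["time_s"],s["grip_width"])
from h import *
p=np.load("p.npy");T=get_image("top")
for uv in[(395,218),(425,272),(267,264),(108,200)]:print(uv,ray(T,uv,.013))
print('x axis',np.cos(p[2]),np.sin(p[2]))
for a in np.radians([101,90,75,60,45,30,15,0]):
    # finger corner on face at u=.15; tcp 14 mm behind corner
    q=p.copy();q[3]=a;P=lid(q,.15,.009,0);print(round(np.degrees(a)),(P+.012*np.array([np.cos(p[2]),np.sin(p[2]),0])).round(3))
E
```

```text
[[-0.965  0.264 -0.   ]
 [ 0.264  0.965 -0.001]
 [ 0.    -0.001 -1.   ]] [0.14492652 0.53037197 0.23094838] 0.2 0.08542209386459357
(395, 218) [ 0.53102591 -0.34660174  0.013     ]
(425, 272) [ 0.37644261 -0.43000842  0.013     ]
(267, 264) [0.39595682 0.02270899 0.013     ]
(108, 200) [0.5785985  0.48893066 0.013     ]
x axis 0.97727493743738 0.21197569826931806
101 [ 0.667 -0.115  0.19 ]
90 [ 0.639 -0.121  0.194]
75 [ 0.601 -0.129  0.191]
60 [ 0.565 -0.137  0.178]
45 [ 0.533 -0.144  0.156]
30 [ 0.508 -0.15   0.127]
15 [ 0.491 -0.153  0.092]
0 [ 0.484 -0.155  0.053]
```

```bash
python3 -m handwheel '0 0 4 0 0 7 0; 0 0 8 0 0 14 0; 0 0 11 0 0 21 0; 4 -2 13 0 0 27.5 0; 7 -5 13 0 0 27.5 0; 10 -8 13 0 0 27.5 0; 12 -11 13 0 0 27.5 0; 15 -14 13 0 0 27.5 0'
python3 -m handwheel '2.5 -3 0 0 0 0 0; 5 -6 0 0 0 0 0; 7.5 -9 0 0 0 0 0; 10 -12 0 0 0 0 0; 12.5 -15 0 0 0 0 0; 15 -18 0 0 0 0 0; 17.5 -21 0 0 0 0 0; 20 -24 0 0 0 0 0'
python3 -m handwheel '2.5 -3 0 0 0 0 0; 5 -6 0 0 0 0 0; 7.5 -9 0 0 0 0 0; 10 -12 0 0 0 0 0; 12.5 -15 0 0 0 0 0; 15 -18 0 0 0 0 0; 17.5 -21 0 0 0 0 0; 20 -25 0 0 0 0 0'
python3 -m handwheel '0 0 0 0 0 0 0;0 0 0 0 0 0 0'
```

```text
time_s: 0.92
position: [0.2931, 0.391, 0.3615]
tool_rot: [[-0.977, -0.212, 0.0], [-0.212, 0.977, 0.0], [-0.0, 0.0, -1.0]]
ft_force: [0.4, -0.2, 0.7]
grip_width: -0.0001
gripper_force: 0.0
time_s: 1.58
position: [0.4936, 0.151, 0.3613]
tool_rot: [[-0.977, -0.211, 0.0], [-0.211, 0.977, 0.0], [-0.0, 0.0, -1.0]]
ft_force: [0.4, 1.3, -0.6]
grip_width: -0.0003
gripper_force: 0.0
time_s: 2.25
position: [0.6908, -0.0934, 0.361]
tool_rot: [[-0.977, -0.212, -0.0], [-0.212, 0.977, 0.0], [0.0, 0.0, -1.0]]
ft_force: [0.3, 0.6, 1.1]
grip_width: -0.0002
gripper_force: 0.0
time_s: 2.42
position: [0.6907, -0.0947, 0.3587]
tool_rot: [[-0.978, -0.209, -0.003], [-0.209, 0.978, 0.001], [0.003, 0.002, -1.0]]
ft_force: [1.3, 0.9, -0.4]
grip_width: -0.0002
gripper_force: 0.0
```

```bash
python3 -m handwheel '0.3 -1 -3 0 0 0 0; 0.6 -1.2 -6 0 0 0 0; 0.7 -1.2 -9 0 0 0 0; 0.7 -1.2 -12 0 0 0 0; 0.7 -1.2 -14.5 0 0 0 0; 0.7 -1.2 -16.5 0 0 0 0; 0.7 -1.2 -16.8 0 0 0 0;0.7 -1.2 -16.8 0 0 0 0'
python3 - <<'E'
import cv2
from rig import get_image
g=get_image("scene");cv2.imwrite("pics/s1.png",cv2.resize(g["color"][80:280,120:360,::-1],None,fx=3,fy=3))
E
```

```text
time_s: 3.08
position: [0.6963, -0.1034, 0.1933]
tool_rot: [[-0.977, -0.213, -0.001], [-0.213, 0.977, 0.001], [0.001, 0.001, -1.0]]
ft_force: [0.3, -0.2, -0.1]
grip_width: 0.0001
gripper_force: 0.0
```

View pics/s1.png

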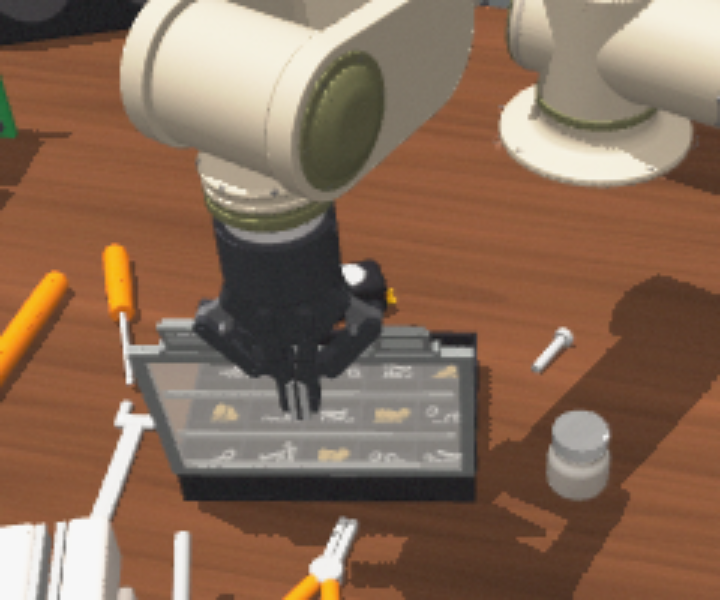

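Fingertips are behind the pane at about (300,410), below the lid's free edge, and clear of both latches. Next I work out the push arc.

```bash
python3 - <<'E'
from h import *
p=np.load("p.npy");c=np.array([.6963,-.1034,.1933]);ex=np.array([np.cos(p[2]),np.sin(p[2]),0])
for d in [100,95,90,84,78,72,66,60,54,48,42,36,30,24,18,12,6,0,-2]:
    q=p.copy();q[3]=np.radians(d);P=lid(q,.157,.006,.005)+.011*ex
    print(d,((P-c)*100).round(1))
E
```

```text
100 [-3.6 -0.8  0.4]
95 [-4.9 -1.1  0.7]
90 [-6.2 -1.4  0.8]
84 [-7.8 -1.7  0.7]
78 [-9.4 -2.1  0.6]
72 [-11.   -2.4   0.2]
66 [-12.5  -2.7  -0.3]
60 [-14.   -3.1  -1. ]
54 [-15.3  -3.4  -1.9]
48 [-16.6  -3.6  -2.9]
42 [-17.8  -3.9  -4. ]
36 [-18.9  -4.1  -5.2]
30 [-19.8  -4.3  -6.6]
24 [-20.6  -4.5  -8. ]
18 [-21.2  -4.6  -9.5]
12 [-21.7  -4.7 -11.1]
6 [-22.   -4.8 -12.7]
0 [-22.1  -4.8 -14.3]
-2 [-22.2  -4.8 -14.9]
```

```bash
python3 -m handwheel '-1.5 -0.3 0 0 0 0 0; -2.5 -0.5 0.1 0 0 0 0; -3.6 -0.8 0.4 0 0 0 0; -4.9 -1.1 0.6 0 0 0 0; -6.2 -1.4 0.7 0 0 0 0; -7 -1.5 0.7 0 0 0 0; -7.8 -1.7 0.7 0 0 0 0; -7.8 -1.7 0.7 0 0 0 0'
python3 -m handwheel '-0.8 -0.2 0 0 0 0 0; -1.6 -0.4 -0.1 0 0 0 0; -2.4 -0.5 -0.3 0 0 0 0; -3.2 -0.7 -0.5 0 0 0 0; -4 -0.8 -0.8 0 0 0 0; -4.7 -1 -1 0 0 0 0; -5.5 -1.2 -1.4 0 0 0 0; -6.2 -1.4 -1.7 0 0 0 0'
python3 - <<'E'
import cv2
from rig import get_image
g=get_image("scene");cv2.imwrite("pics/s2.png",cv2.resize(g["color"][80:280,120:360,::-1],None,fx=3,fy=3))
E
```

```text
time_s: 3.8
position: [0.6184, -0.1217, 0.2026]
tool_rot: [[-0.977, -0.211, 0.003], [-0.211, 0.977, -0.001], [-0.003, -0.002, -1.0]]
ft_force: [-0.0, -0.1, -0.9]
grip_width: 0.0002
gripper_force: 0.0
time_s: 4.47
position: [0.5563, -0.1354, 0.1833]
tool_rot: [[-0.977, -0.212, 0.0], [-0.212, 0.977, 0.0], [-0.0, 0.0, -1.0]]
ft_force: [1.7, 1.0, -0.2]
grip_width: -0.0001
gripper_force: 0.7
```

View pics/s2.png

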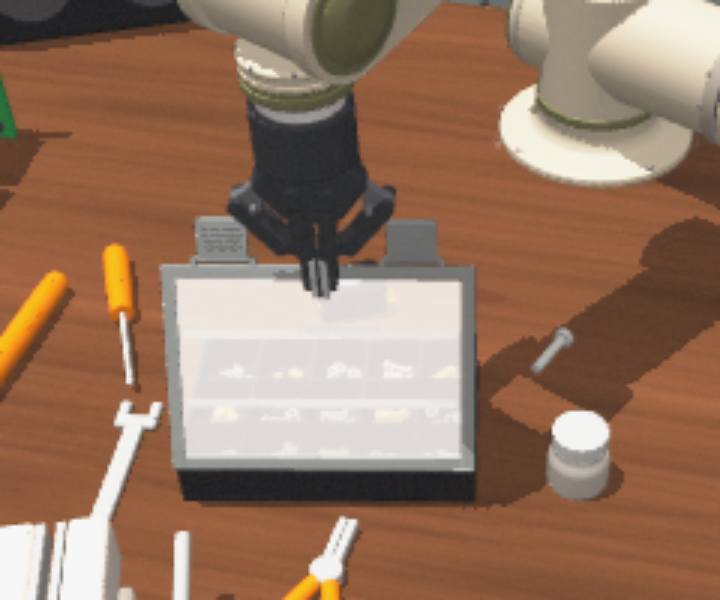

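The lid is following at about 57° and the case hasn't moved. I'll continue along the arc.

```bash
python3 -m handwheel '-0.7 -0.2 -0.5 0 0 0 0; -1.3 -0.3 -0.9 0 0 0 0; -2 -0.4 -1.4 0 0 0 0; -2.6 -0.5 -1.9 0 0 0 0; -3.2 -0.6 -2.5 0 0 0 0; -3.8 -0.8 -3 0 0 0 0; -4.4 -0.9 -3.6 0 0 0 0; -4.9 -1 -4.2 0 0 0 0'
python3 -m handwheel '-0.5 -0.1 -0.7 0 0 0 0; -0.9 -0.2 -1.4 0 0 0 0; -1.3 -0.3 -2.1 0 0 0 0; -1.7 -0.4 -2.8 0 0 0 0; -2 -0.5 -3.5 0 0 0 0; -2.3 -0.5 -4.3 0 0 0 0; -2.6 -0.6 -5.1 0 0 0 0; -2.8 -0.6 -5.9 0 0 0 0'
python3 -m handwheel '-0.1 0 -0.8 0 0 0 0; -0.2 0 -1.6 0 0 0 0; -0.2 0 -2.2 0 0 0 0; -0.2 0 -2.7 0 0 0 0; -0.3 0 -3 0 0 0 0; -0.3 0 -3.2 0 0 0 0; -0.3 0 -3.2 0 0 0 0'
```

```text
time_s: 5.18
position: [0.5072, -0.1457, 0.1407]
tool_rot: [[-0.977, -0.211, -0.0], [-0.211, 0.977, -0.0], [0.0, -0.0, -1.0]]
ft_force: [1.7, -1.2, 0.5]
grip_width: 0.0001
gripper_force: 0.6
time_s: 5.85
position: [0.4795, -0.1517, 0.0815]
tool_rot: [[-0.977, -0.211, -0.0], [-0.211, 0.977, -0.0], [0.0, -0.0, -1.0]]
ft_force: [-0.9, -0.6, 1.0]
grip_width: -0.0001
gripper_force: 0.5
time_s: 6.43
position: [0.4775, -0.1515, 0.0527]
tool_rot: [[-0.977, -0.212, 0.003], [-0.212, 0.977, -0.001], [-0.002, -0.002, -1.0]]
ft_force: [-5.6, 4.5, 26.7]
grip_width: -0.0001
gripper_force: 13.6
```

The 27 N reaction at z = 0.053 means the lid is shut. I'll lift away and look.

```bash
python3 -m handwheel '0 0 1 0 0 0 0; 0 0 4 0 0 0 0; -3 0 8 0 0 0 0; -7 0 11 0 0 0 0; -11 2 12 0 0 0 0; -14 5 12 0 0 0 0; -16 8 12 0 0 0 0; -18 11 12 0 0 0 0' 
python3 - <<'E'
import cv2,numpy as np
from rig import get_image
g=get_image("scene");t=get_image("top")
a=cv2.resize(g["color"][140:260,150:290,::-1],(700,600),interpolation=2)[:, :400+300]
b=cv2.resize(t["color"][140:290,260:400,::-1],(560,600),interpolation=2)
cv2.imwrite("pics/s3.png",a);cv2.imwrite("pics/t3.png",b)
E
```

```text
time_s: 7.1
position: [0.2983, -0.0451, 0.1704]
tool_rot: [[-0.978, -0.209, 0.001], [-0.209, 0.978, -0.001], [-0.001, -0.001, -1.0]]
ft_force: [-0.3, -0.0, -0.1]
grip_width: -0.0001
gripper_force: 0.0
```

View pics/t3.png

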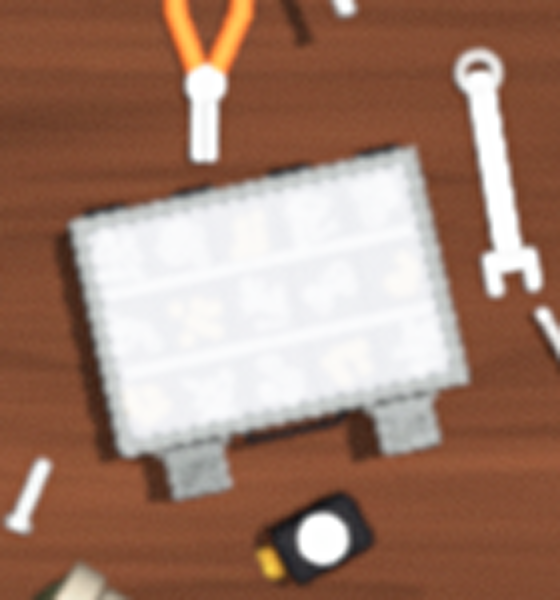

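View pics/s3.png

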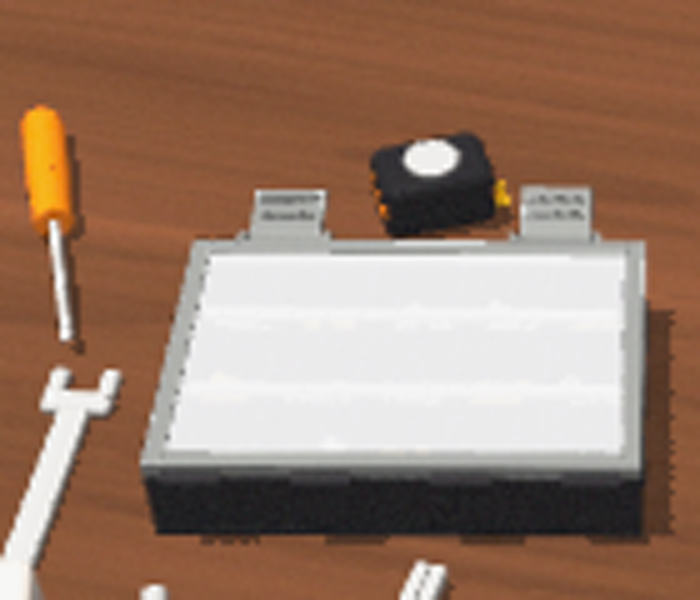

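Lid is shut with the case in place (front corners at (118,455) and (468,382) in the crop). Both latches stick out at (200,470) and (408,425).

```bash
cat > tg.py <<'E'
from h import *
from rig import status
p=np.load("p.npy");c=np.array(status.observe()["position"])
for y in(.075,-.075):
    for x,z in((-.119,.10),(-.119,.065),(-.119,.02),(-.108,.02),(-.104,.02),(-.103,.02)):
        print(y,x,z,((case2w(p,[x,y,z])-c)*100).round(2))
E
python3 tg.py
```

```text
0.075 -0.119 0.1 [10.71 -5.34 -7.  ]
0.075 -0.119 0.065 [ 10.71  -5.34 -10.5 ]
0.075 -0.119 0.02 [ 10.71  -5.34 -15.  ]
0.075 -0.108 0.02 [ 11.78  -5.11 -15.  ]
0.075 -0.104 0.02 [ 12.18  -5.02 -15.  ]
0.075 -0.103 0.02 [ 12.27  -5.   -15.  ]
-0.075 -0.119 0.1 [ 13.89 -20.    -7.  ]
-0.075 -0.119 0.065 [ 13.89 -20.   -10.5 ]
-0.075 -0.119 0.02 [ 13.89 -20.   -15.  ]
-0.075 -0.108 0.02 [ 14.96 -19.77 -15.  ]
-0.075 -0.104 0.02 [ 15.35 -19.68 -15.  ]
-0.075 -0.103 0.02 [ 15.45 -19.66 -15.  ]
```

```bash
python3 -m handwheel '3 -1.5 0 0 0 0 0; 6 -3 0 0 0 0 0; 9 -4.5 -1 0 0 0 0; 10.7 -5.3 -4 0 0 0 0; 10.7 -5.3 -7 0 0 0 0; 10.7 -5.3 -9 0 0 0 0; 10.7 -5.3 -9.5 0 0 0 0; 10.7 -5.3 -9.5 0 0 0 0'
python3 -m handwheel '0 0 -0.8 0 0 0 0; 0 0 -1.6 0 0 0 0; 0 0 -2.4 0 0 0 0; 0 0 -3.2 0 0 0 0; 0 0 -4 0 0 0 0; 0 0 -4.8 0 0 0 0; 0 0 -5.4 0 0 0 0; 0 0 -5.4 0 0 0 0'
python3 -m handwheel '0.3 0.06 0 0 0 0 0; 0.5 0.1 0 0 0 0 0; 0.8 0.17 0 0 0 0 0; 1 0.2 0 0 0 0 0; 1.2 0.26 0 0 0 0 0; 1.2 0.26 0 0 0 0 0'
```

```text
time_s: 7.87
position: [0.4066, -0.0987, 0.0744]
tool_rot: [[-0.977, -0.212, -0.002], [-0.212, 0.977, 0.001], [0.002, 0.002, -1.0]]
ft_force: [0.2, 0.7, 1.0]
grip_width: 0.0001
gripper_force: 0.0
time_s: 8.53
position: [0.4063, -0.0985, 0.0201]
tool_rot: [[-0.977, -0.211, -0.002], [-0.211, 0.977, 0.001], [0.002, 0.001, -1.0]]
ft_force: [-0.1, -0.0, 0.7]
grip_width: 0.0003
gripper_force: 0.0
time_s: 9.03
position: [0.4167, -0.0955, 0.0213]
tool_rot: [[-0.977, -0.213, -0.006], [-0.213, 0.977, 0.001], [0.005, 0.002, -1.0]]
ft_force: [-12.8, -3.8, 7.8]
grip_width: 0.0003
gripper_force: 6.7
```

The flap is pressed home (13 N at finger face x ≈ -95 mm local, where -94 was expected). Now the right latch.

```bash
python3 -m handwheel '-0.6 -0.1 0 0 0 0 0; -1.5 -0.3 0 0 0 0 0; -2 -0.4 2 0 0 0 0; -2 -0.4 5 0 0 0 0; -2 -0.4 8 0 0 0 0; -1 -3.5 8 0 0 0 0; 0 -7 8 0 0 0 0; 1 -10.5 8 0 0 0 0'; python3 tg.py | tail -6
```

```text
time_s: 9.7
position: [0.4291, -0.2026, 0.1023]
tool_rot: [[-0.977, -0.213, 0.002], [-0.213, 0.977, -0.002], [-0.002, -0.002, -1.0]]
ft_force: [0.8, 0.2, 0.8]
grip_width: -0.0001
gripper_force: 0.0
-0.075 -0.119 0.1 [ 0.59 -3.96 -0.23]
-0.075 -0.119 0.065 [ 0.59 -3.96 -3.73]
-0.075 -0.119 0.02 [ 0.59 -3.96 -8.23]
-0.075 -0.108 0.02 [ 1.67 -3.72 -8.23]
-0.075 -0.104 0.02 [ 2.06 -3.64 -8.23]
-0.075 -0.103 0.02 [ 2.16 -3.62 -8.23]
```

```bash
python3 -m handwheel '0.6 -3.9 0 0 0 0 0; 0.6 -3.9 -1.5 0 0 0 0; 0.6 -3.9 -2.8 0 0 0 0; 0.6 -3.9 -3.6 0 0 0 0; 0.6 -3.9 -4.4 0 0 0 0; 0.6 -3.9 -5.2 0 0 0 0; 0.6 -3.9 -6 0 0 0 0; 0.6 -3.9 -6.8 0 0 0 0'
python3 -m handwheel '0 0 -0.8 0 0 0 0; 0 0 -1.4 0 0 0 0; 0 0 -1.4 0 0 0 0; 0.3 0.06 -1.4 0 0 0 0; 0.5 0.1 -1.4 0 0 0 0; 0.8 0.17 -1.4 0 0 0 0; 1 0.2 -1.4 0 0 0 0; 1.2 0.26 -1.4 0 0 0 0'
python3 -m handwheel '0 0 0 0 0 0 0'; python3 tg.py|tail -1
```

```text
time_s: 10.37
position: [0.4351, -0.2402, 0.033]
tool_rot: [[-0.977, -0.212, 0.001], [-0.212, 0.977, -0.001], [-0.001, -0.001, -1.0]]
ft_force: [-0.9, 0.2, 1.6]
grip_width: 0.0
gripper_force: 0.5
time_s: 11.03
position: [0.4472, -0.2377, 0.0195]
tool_rot: [[-0.977, -0.212, 0.0], [-0.212, 0.977, -0.0], [-0.0, -0.0, -1.0]]
ft_force: [-7.4, -3.9, -0.3]
grip_width: 0.0
gripper_force: 5.1
time_s: 11.12
position: [0.447, -0.2377, 0.0195]
tool_rot: [[-0.977, -0.212, -0.0], [-0.212, 0.977, -0.001], [0.0, -0.0, -1.0]]
ft_force: [-2.0, -1.3, 0.4]
grip_width: 0.0002
gripper_force: 1.0
-0.075 -0.103 0.02 [ 0.37 -0.1   0.05]
```

```bash
python3 -m handwheel '0.1 0.02 0 0 0 0 0; 0.15 0.03 0 0 0 0 0; 0.15 0.03 0 0 0 0 0'
```

```text
time_s: 11.37
position: [0.4471, -0.2376, 0.0194]
tool_rot: [[-0.977, -0.212, -0.003], [-0.212, 0.977, -0.0], [0.003, 0.0, -1.0]]
ft_force: [-10.0, -4.7, 4.2]
grip_width: -0.0002
gripper_force: 5.6
```

It has hit a firm stop. I'll retreat and look.

```bash
python3 -m handwheel '-0.6 -0.1 0 0 0 0 0; -1.5 -0.3 0 0 0 0 0; -2 -0.4 2 0 0 0 0; -2 -0.4 5 0 0 0 0; -4 2 9 0 0 0 0; -7 5 13 0 0 0 0; -10 8 15 0 0 0 0; -12 11 15 0 0 0 0'
python3 -m handwheel '0 4 0 0 0 0 0; 0 8 0 0 0 0 0; 0 12 0 0 0 0 0; 0 16 0 0 0 0 0; 0 20 0 0 0 0 0; 0 24 0 0 0 0 0; 0 24 0 0 0 0 0'
python3 - <<'E'
import cv2,numpy as np
from h import *
g=get_image("scene");t=get_image("top");p=np.load("p.npy")
a=cv2.resize(g["color"][160:260,160:290,::-1],(400,308),interpolation=2)
b=cv2.resize(t["color"][150:290,260:400,::-1],(400,400),interpolation=2)
o=np.zeros((400,800,3),np.uint8);o[:308,:400]=a;o[:,400:]=b
cv2.imwrite("pics/f.png",o)
for y in(.125,-.125):
  for x in(-.085,.085):
    P=case2w(p,[x,y,.053]);print(x,y,((proj(g,P)[0]-[160,160])*400/130).round(),((proj(t,P)[0]-[260,150])*400/140+[400,0]).round())
E
```

```text
time_s: 12.03
position: [0.3409, -0.1438, 0.166]
tool_rot: [[-0.978, -0.211, 0.004], [-0.211, 0.978, -0.003], [-0.003, -0.004, -1.0]]
ft_force: [-0.2, 0.5, 0.8]
grip_width: 0.0
gripper_force: 0.0
time_s: 12.62
position: [0.3395, 0.1021, 0.164]
tool_rot: [[-0.975, -0.22, 0.001], [-0.22, 0.975, 0.002], [-0.001, 0.002, -1.0]]
ft_force: [-1.0, -0.1, -0.6]
grip_width: 0.0002
gripper_force: 0.0
-0.085 0.125 [367.  87.] [483. 296.]
0.085 0.125 [364. 227.] [447. 128.]
-0.085 -0.125 [89. 84.] [731. 243.]
0.085 -0.125 [ 54. 224.] [693.  76.]
```

View pics/f.png

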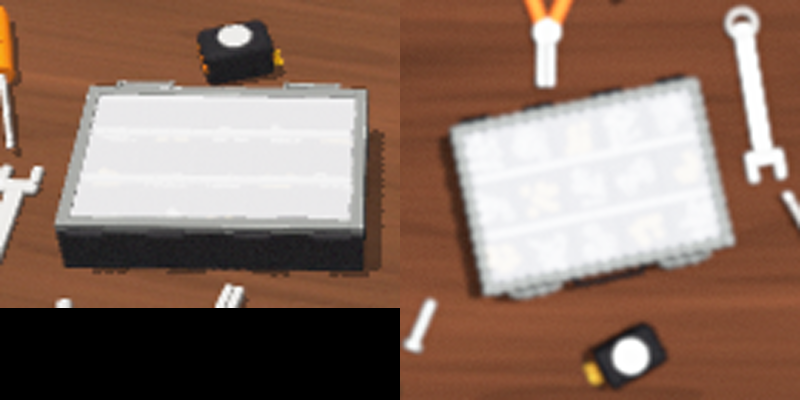

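The last picture shows the lid shut and the case's corners within a pixel or two of where they were. Both latches are folded against the front, at (535,293) and (685,260), the tools are undisturbed, and the arm is clear.

```bash
python3 -c "
from rig import env;print(env.close_job())"
```

```text
the job is handed in; nothing more can be done
None
```

The lid is shut and both latches are pressed flat against the front; the case and the things around it show no visible movement, and the job was handed in at about 13 s with the arm clear (no verdict was returned).

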